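Centre the standing pin on its test stand with light taps

ROBOT

A 6-joint arm with a two-finger parallel gripper is mounted at the origin on a cart in front of the work surface, level with it; the furniture and walls round the work are solid. World frame = base frame: x ahead of the robot, y to its left, z up, the work surface at z = 0. Lengths are in m, angles in rad, forces in N, time in s.
With the tool pointing down it reaches from about 0.3 to 0.85 m from the base axis. Payload 5.4 kg.
Tool frame: the origin (TCP) lies between the finger pads; the fingertips stand 25 mm ahead of it and the grasp point (between the pads) lies 6 mm ahead of it; z points along the fingers, y is the line along which they close (so a half turn about z gives the same grasp; the last joint's range is limited). The gripper opens to 85 mm and grips with 20 to 120 N. Pads are 22 mm wide; open, the fingers measure 114 mm over their backs; the gripper's body (76 mm by 85 mm) begins 54 mm behind the grasp point. The pads swing forward as they close: fully open they stand 13 mm farther back than shut.
Start: joints at [-1.465, 0.158, 1.597, -0, 1.386, -0.21], TCP at [0.179, -0.547, 0.228] pointing down, gripper open.
Joint ranges: [-2.91, 2.91], [-0.94, 2.29], [0.18, 2.7], [-1.29, 4.43], [0.17, 2.64], [-3, 3]. Speed limits (rad/s): [2.57, 2.57, 3.14, 3.14, 3.14, 3.14].

INTERFACE

Orientations are given as a rotation vector (axis times angle).
In Python, from bench import r gives the robot as it stands.
- The arm moves only by the tool jog_arm, never from a script. Its argument "series" is a list of rows, each a list of 7 numbers: the shift along the tool's x, y, z normalised to -1 to 1, where 1 is 600 mm, then the turn, a rotation vector about the tool's x, y, z normalised to -1 to 1, where 1 is 180 degrees, then the gripper's target within -1 to 1 (fully open at 1, half-way at 0, shut at -1). A call has exactly 10 rows; each row is the pose to reach, as a shift and turn from the pose commanded when the call began, along the tool's axes at that moment, turning the shorter way round; what a row does not reach only later rows make up. A row lasts 1/8 s, in which the tool goes at most 62.5 mm and 10.7 degrees, less where a joint would pass 70% of its speed; a pose out of reach is approached as far as the arm can. A call with a number of a shift or a turn outside -1 to 1 is refused whole. A call with a gripper value outside its range is refused whole. The fingers move at their own pace and stop on an object; "squeeze" is the grip in N (left out, the last holds). Time passes only in rows, so rows that repeat a pose let the fingers close, or fill a call up. It gives the time, the measured TCP pose, the force, the opening and the grip force at its end, in the units of the state.
- r.observe(): the state, without advancing time (a new reading comes with each control period).
- r.capture(name): name is "scene" or "top" or "wrist"; returns the picture (400x640x3 uint8, red, green, blue); there is no depth.
- r.camera_info(name): a dict with "fx", "fy", "cx", "cy" (pixels), "k1" (the pictures are not rectified: a ray, as slopes to the right and down, at radius r is drawn at 1 + k1 r^2 times it, then the intrinsics apply), "rvec" (rotation vector, rad) and "tvec" (3), from world to camera coordinates, as OpenCV has them; the wrist camera has in their place "hand_eye" (4x4, takes a point from camera to tool coordinates, whose origin is the TCP and whose axes are the flange's). Camera axes: x right, y down, z forward; pixel columns grow to the right and rows downward; lengths in m; the calibration is good to about 2 mm. A picture is of the moment at which its call begins: read the wrist's pose just before it. camera_info takes no time and is no camera call.
- r.hand_in(): hands the job in; it is judged then, once.
Trained networks look in the newest picture that a camera, given by its name, has taken for a name from the list of things; names that differ only in an ending like _2 or _b are one class to them, and where a whole thing is asked for, a point or a joint stands for the part that bears it (a point fixed in the world has none). Each returns a list of dicts, best first, with "confidence" (0 to 1); they miss things now and then, are a little off and sometimes report something else, mostly with a low value. They report only what shows in the picture. A call takes as long as a camera call. They do not tell look-alikes from the thing itself.
- r.boxes_of(camera, thing): "location" ([x, y, z] in m, in world coordinates, good to about 4 mm: the middle of the surface that is visible of it).
The state is a dict: "time": time; "qpos": joint angles; "qvel": joint speeds; "tau": joint torques, N m; "eef_pos": TCP position; "tool_rot": TCP orientation; "wrist_force": force on the tool from outside, world axes, zero at the start; "ft_torque": the same for the moment, N m; "grip_width": finger opening in m; "finger_force": force on a finger pad.
Only numpy, scipy, OpenCV 4.12 (cv2) and the standard library are available. Lean on these libraries where they do the work, as an engineer would, in place of code of your own. Each camera call takes 0.05 s, during which the arm holds its last target. There are 200 camera calls.

TASK

The dark turned pin stands off-centre on one of the two small round steel stands. With the fingertips, tap or push it gently across the top of its stand until its foot stands wholly inside the scribed ring at the centre, then take the hand away. Do not grasp, lift or topple the pin, do not shift its stand, and leave the other stand, the gear on it and the things lying around as they are.

Things in the scene. Friction and masses are not known exactly. Their poses are not given: they have to be found in the camera images.
- pin: The dark turned pin, upright and loose, 0.16 kg: foot 25 mm in diameter up to 43 mm, then a neck 16 mm in diameter up to its top at 63 mm. Origin at the centre of its underside, z up along the pin. It stands on the top of pin_stand, 12 to 18 mm from the middle to any side. A push within the lowest 15 mm or so of the foot slides it; a push higher up (also by a knuckle or the bulging back of a finger above the tip) tips it over.
- pin_stand: The round steel stand that bears the pin, loose, 0.95 kg, 45 mm high: flat top 72 mm in diameter (the top rim is 9 mm thick), waist 60 mm, foot 76 mm in diameter. Origin at the centre of its underside, z up; its top face is 45 mm above the origin. A scribed ring of 36 mm inside diameter is concentric with the top. Its yaw has no visible meaning.
- gear_stand: The other stand, of the same shape and size, loose; origin at the centre of its underside. To be left alone. It may be the nearer or the farther of the two. Both stand in an aisle between two tall fixed testers, a green one on the left (y over 0.38 where x is over 0.45) and a cream one on the right (y under 0.03 where x is over 0.40): swing in over the front of the bench.
- gear: Steel spur gear, 60 mm outside diameter, 14 mm high, lying loose on gear_stand; origin at the centre of its underside. To be left alone.
- tin: Flat round grease tin, 64 mm diameter, 31 mm high, on the mat to the left; origin at the centre of its underside. Bystander.
- ref_block: Flat round steel reference block, 64 mm diameter, 12 mm high, on the mat to the right of the stands; origin at the centre of its underside. Bystander.
- spanner: Open-end spanner, 203 mm long, 8 mm thick, lying on the mat at the front left; origin at its middle, underside. Bystander.
There are look-alikes about, which are no part of the job. Leave any orange look-alike of the pin_stand alone.

How it is judged:
By the outcome, as a careful person would: the job done as asked, in the order asked, and still so for the second after the job is handed in, with the robot touching nothing.
It also fails if it takes over 38 s, if anything falls off the work surface, if the arm or the gripper's body presses on something with over 40 N, if the wrist force passes 120 N, or if a joint passes its speed limit or range.

## Working session

There is one attempt and no reset: what is moved stays moved. The work goes in short steps, Python scripts to look and compute and a tool call to move; the robot and the scene stay as the last step left them, time stands still between calls to the robot, and variables do not carry over. Pictures are saved under pics/ and viewed, at most 10 in all, crops included, and the job is handed in when it is done.

Besides the shell and the picture viewer there is one more tool, called after "Request:" by a JSON object that holds its "fn" and its "kwargs". jog_arm: Moves the arm, as the interface text tells. Scaled input: -1 to 1 covers 600 mm each way for a shift and 180 degrees each way for a turn. Its arguments: {"type":"object","properties":{"series":{"type":"array","items":{"type":"array","items":{"type":"number"}}},"squeeze":{"type":"number"}},"required":["series"]}

```bash
mkdir -p pics; ls
cat > h.py <<'E'
import numpy as np, cv2
from bench import r
from scipy.spatial.transform import Rotation as R
def cam(n):
    c=r.camera_info(n); s=r.observe()
    if 'hand_eye' in c:
        T=np.eye(4);T[:3,:3]=R.from_rotvec(s['tool_rot']).as_matrix();T[:3,3]=s['eef_pos'];T=T@np.array(c['hand_eye'])
        Rm=T[:3,:3].T;t=-Rm@T[:3,3]
    else: Rm=R.from_rotvec(c['rvec']).as_matrix();t=np.array(c['tvec'])
    return c,Rm,t
def proj(n,P,C=None):
    c,Rm,t=C or cam(n);p=np.atleast_2d(P)@Rm.T+t;s=p[:,:2]/p[:,2:]
    s=s*(1+c['k1']*(s**2).sum(1,keepdims=True));return s*[c['fx'],c['fy']]+[c['cx'],c['cy']]
def ray(n,uv,z,C=None):
    c,Rm,t=C or cam(n);d=(np.array(uv,float)-[c['cx'],c['cy']])/[c['fx'],c['fy']];s=d.copy()
    for _ in range(20): s=d/(1+c['k1']*(s@s))
    v=Rm.T@np.array([*s,1]);o=-Rm.T@t;return o+v*(z-o[2])/v[2]
def save(n,f):
    im=r.capture(n);cv2.imwrite('pics/'+f,im[:,:,::-1]);return im
E
python3 - <<'E'
from h import *
for n in('scene','top'):
    save(n,n+'0.png')
    for k in('pin','pin_stand','gear_stand','gear'):
        print(n,k,[(np.round(d['location'],3).tolist(),round(d['confidence'],2)) for d in r.boxes_of(n,k)[:4]])
s=r.observe();print(s['time'],s['tool_rot'],s['eef_pos'],s['grip_width']);print(R.from_rotvec(s['tool_rot']).as_matrix().round(3)); print(np.round(r.camera_info('wrist')['hand_eye'],3))
E
```

```text
pics
scene pin [([0.447, 0.229, 0.075], 0.86), ([0.573, 0.261, 0.058], 0.27)]
scene pin_stand [([0.453, 0.24, 0.028], 0.96), ([0.699, 0.31, 0.046], 0.64), ([0.412, 0.11, 0.037], 0.58)]
scene gear_stand [([0.562, 0.274, 0.023], 0.76)]
scene gear [([0.574, 0.259, 0.059], 0.59), ([0.454, 0.237, 0.031], 0.28)]
top pin [([0.456, 0.22, 0.082], 0.43)]
top pin_stand [([0.473, 0.216, 0.048], 0.94), ([0.71, 0.307, 0.045], 0.87), ([0.417, 0.086, 0.046], 0.77)]
top gear_stand [([0.578, 0.247, 0.045], 0.94)]
top gear [([0.581, 0.246, 0.061], 0.97)]
0.5 [-3.10244313e+00 -4.94039692e-01  6.28629245e-06] [ 0.17856346 -0.54653055  0.22827224] 0.08531476982554483
[[ 0.951  0.311 -0.   ]
 [ 0.311 -0.951  0.   ]
 [ 0.    -0.    -1.   ]]
[[ 0.    -0.951 -0.31   0.079]
 [ 1.     0.    -0.     0.   ]
 [ 0.    -0.31   0.951 -0.145]
 [ 0.     0.     0.     1.   ]]
```

View pics/scene0.png

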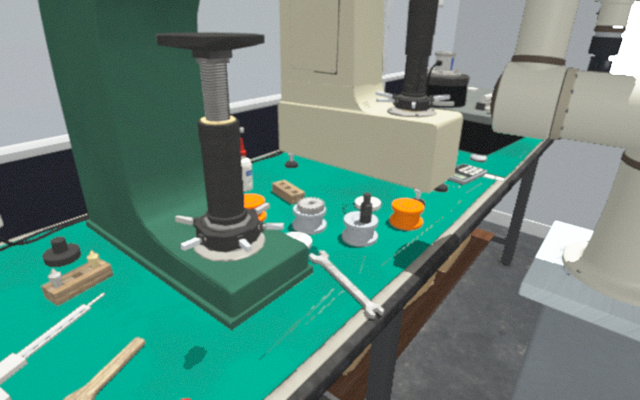

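View pics/top0.png

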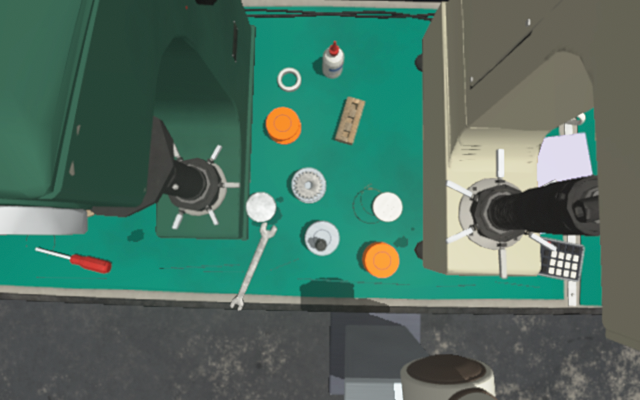

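The top view shows the steel stand with the pin at about (322,238), with the pin at (319,243), so the pin sits on the robot side of its stand. The gear stand is behind it at (308,185), and orange look-alikes are at (381,260) and (283,125). Next I swing in over the front with the gripper shut.

Request:
{"fn": "jog_arm", "kwargs": {"series": [[0.377,-0.398,0,0,0,0,-1],[0.377,-0.398,0,0,0,0,-1],[0.377,-0.398,0,0,0,0,-1],[0.377,-0.398,0,0,0,0,-1],[0.377,-0.398,0,0,0,0,-1],[0.377,-0.398,0,0,0,0,-1],[0.491,-0.8,0,0,0,0,-1],[0.491,-0.8,0,0,0,0,-1],[0.491,-0.8,0,0,0,0,-1],[0.491,-0.8,0,0,0,0,-1]]}}

```text
time: 1.75
eef_pos: [0.3095, 0.0014, 0.2287]
tool_rot: [3.102, 0.49, 0.003]
wrist_force: [1.0, 0.7, -0.9]
grip_width: 0.0002
finger_force: 0.0
```

Request:
{"fn": "jog_arm", "kwargs": {"series": [[0.225,-0.26,0,0,0,0,-1],[0.225,-0.26,0,0,0,0,-1],[0.225,-0.26,0,0,0,0,-1],[0.225,-0.26,0,0,0,0,-1],[0.225,-0.26,0,0,0,0,-1],[0.225,-0.26,0,0,0,0,-1],[0.225,-0.26,0,0,0,0,-1],[0.225,-0.26,0,0,0,0,-1],[0.225,-0.26,0,0,0,0,-1],[0.225,-0.26,0,0,0,0,-1]]}}

```text
time: 3.0
eef_pos: [0.3894, 0.1905, 0.2284]
tool_rot: [3.103, 0.494, 0.0]
wrist_force: [-0.3, -0.2, 0.3]
grip_width: -0.0003
finger_force: 0.0
```

Run:
```python
from h import *
im=save('wrist','w1.png')
for k in('pin','pin_stand'):
    print(k,[(np.round(d['location'],3).tolist(),round(d['confidence'],2)) for d in r.boxes_of('wrist',k)[:3]])
s=r.observe();print(s['time'],s['eef_pos'])
print(proj('wrist',[[.46,.22,.045],[.453,.226,.108]]).round())
```

```text
pin [([0.457, 0.219, 0.084], 0.73)]
pin_stand [([0.425, 0.092, 0.046], 0.95), ([0.472, 0.216, 0.049], 0.61)]
3.15 [0.38940065 0.19071088 0.22830481]
[[309.  93.]
 [297. 100.]]
```

View pics/w1.png

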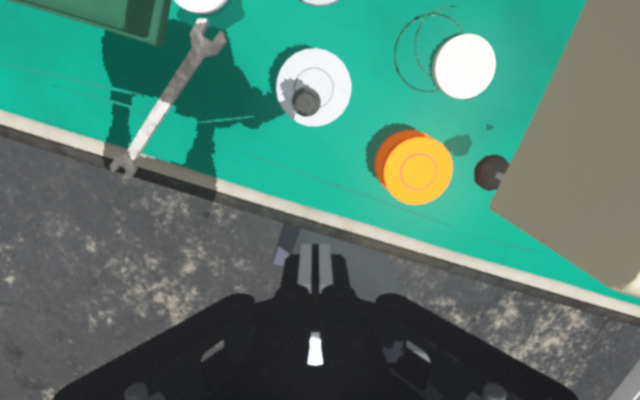

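The wrist view shows the steel stand at (314,87) with its scribed ring at (313,88) and the pin at (306,101). The shut fingers are at the bottom, near (315,250). Next I fit the rim and the pin.

Run:
```python
from h import *
im=cv2.imread('pics/w1.png');C=cam('wrist')
hsv=cv2.cvtColor(im,cv2.COLOR_BGR2HSV)
m=((hsv[...,1]<70)&(hsv[...,2]>150)).astype(np.uint8);m[:, :250]=0;m[:,380:]=0;m[:30]=0;m[150:]=0
cs=max(cv2.findContours(m,0,cv2.CHAIN_APPROX_NONE)[0],key=cv2.contourArea)
h=cv2.convexHull(cs)[:,0].astype(float)
W=np.array([ray('wrist',p,.045,C)[:2] for p in h])
from scipy.optimize import least_squares
f=least_squares(lambda q:np.hypot(*(W-q[:2]).T)-q[2],[.47,.216,.036],loss='soft_l1',f_scale=.0005);print('stand',f.x.round(4),abs(f.fun).max())
dark=((hsv[...,2]<110)).astype(np.uint8);roi=np.zeros_like(dark);cv2.fillConvexPoly(roi,cv2.convexHull(cs),1);dark&=roi
cp=max(cv2.findContours(dark,0,cv2.CHAIN_APPROX_NONE)[0],key=cv2.contourArea);hp=cv2.convexHull(cp)[:,0].astype(np.float32)
print(cv2.boundingRect(cp))
# pin silhouette model fit: hull of projected circles
a=np.linspace(0,2*np.pi,60);cc=np.c_[np.cos(a),np.sin(a)]
def hull(q):
    P=[np.c_[q[0]+rr*cc[:,0],q[1]+rr*cc[:,1],0*a+z] for rr,z in((.0125,.045),(.0125,.088),(.008,.108))]
    return cv2.convexHull(proj('wrist',np.vstack(P),C).astype(np.float32))
def cost(q):
    H=hull(q);return [cv2.pointPolygonTest(H,tuple(map(float,p)),True) for p in hp]
g=least_squares(cost,[.455,.222],loss='soft_l1',diff_step=1e-3);print('pin',g.x.round(4),'resid px',np.abs(g.fun).mean())
d=f.x[:2]-g.x;print('to go',d.round(4),np.hypot(*d),np.degrees(np.arctan2(d[1],d[0])))
big=cv2.resize(im[30:150,250:380],None,fx=5,fy=5,interpolation=cv2.INTER_CUBIC)
dr=lambda p,c:cv2.polylines(big,[((p-[250,30]+.5)*5).astype(np.int32)],1,c,1)
dr(hull(g.x)[:,0],(0,0,255));dr(proj('wrist',np.c_[f.x[:2]+.036*cc,0*a+.045],C),(255,0,0));dr(proj('wrist',np.c_[f.x[:2]+.018*cc,0*a+.045],C),(255,0,0))
dr(proj('wrist',np.c_[g.x+.0125*cc,0*a+.045],C),(0,255,255))
cv2.imwrite('pics/w1b.png',big)
```

```text
stand [0.4661 0.2174 0.0359] 0.0009724202877805302
(292, 88, 26, 28)
pin [0.4544 0.2202] resid px 1.7594501502264979
to go [ 0.0117 -0.0028] 0.011990672223418208 -13.441994039505683
```

View pics/w1b.png

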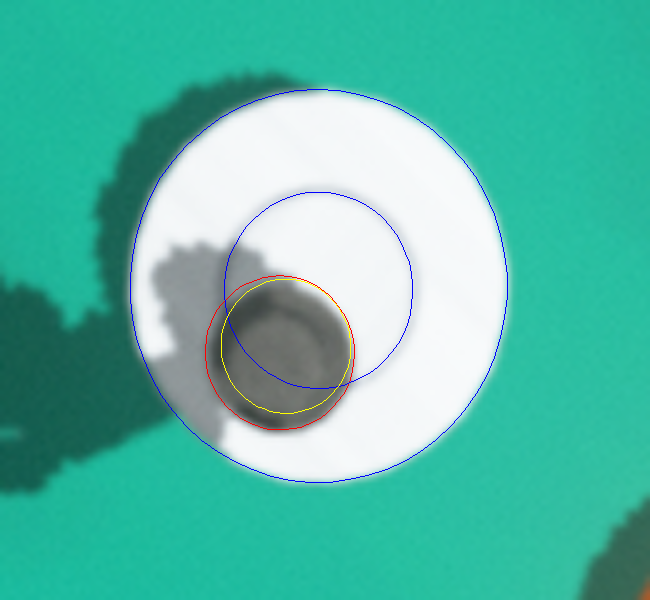

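Run:
```python
from h import *
s=r.observe();T=R.from_rotvec(s['tool_rot'])
print('tip px',[T.apply([x,0,.025])+s['eef_pos'] for x in(.011,-.011)],proj('wrist',[T.apply([x,0,.025])+s['eef_pos'] for x in(.011,-.011)]).round(),'joints',np.round(s['qpos'],2))
az=np.radians(-10);t=np.radians(10);x=np.array([np.cos(az),np.sin(az),0])
z=np.array([0,0,-1.]);y=np.cross(z,x)
D=R.from_matrix(np.c_[x,y,z])*R.from_euler('y',t)
print('z axis',D.apply([0,0,1]).round(3),'rot',((T.inv()*D).as_rotvec()/np.pi).round(4))
for p in([.4097,.2274,.15],[.4097,.2274,.076]):
    print('shift',(T.inv().apply(np.array(p)-s['eef_pos'])/.6).round(4))
```

```text
tip px [array([0.39985679, 0.19412795, 0.20330496]), array([0.3789449 , 0.18729474, 0.20330467])] [[315. 219.]
 [315. 254.]] joints [ 0.18 -0.23  1.97  0.    1.4   1.43]
z axis [ 0.171 -0.03  -0.985] rot [-0.0136  0.0544  0.1557]
shift [ 0.0511 -0.0476  0.1305]
shift [ 0.0511 -0.0476  0.2538]
```

Run:
```python
from h import *
im=cv2.imread('pics/w1.png');s=r.observe();T=R.from_rotvec(s['tool_rot'])
big=cv2.resize(im[190:310,240:390],None,fx=5,fy=5,interpolation=cv2.INTER_CUBIC);big=cv2.convertScaleAbs(big,alpha=1.8,beta=20)
P=[[x,y,z] for z in(.025,0) for x in(.011,-.011) for y in (-.008,.008)]
for q,uv in zip(P,proj('wrist',T.apply(P)+s['eef_pos'])): cv2.circle(big,tuple(int(v) for v in (uv-[240,190]+.5)*5),4,(0,0,255) if q[2] else (0,255,255),-1)
cv2.imwrite('pics/w1c.png',big)
```

```text
(no output)
```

View pics/w1c.png

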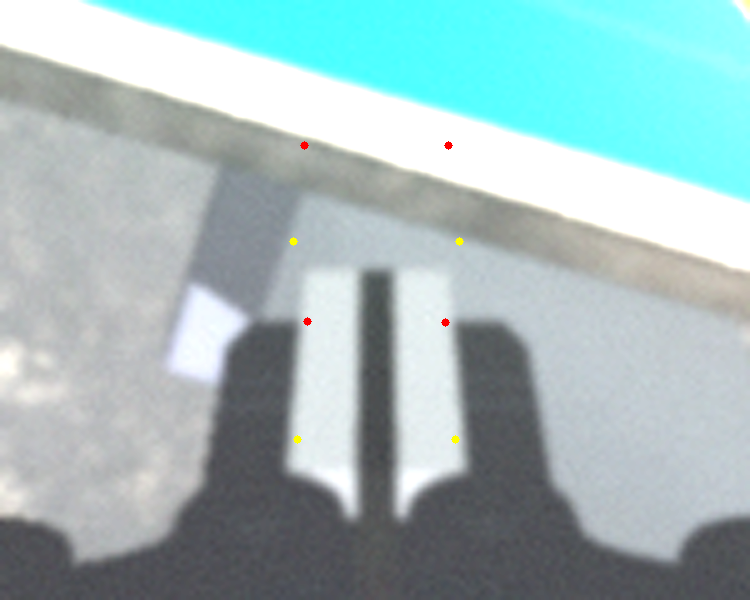

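Request:
{"fn": "jog_arm", "kwargs": {"series": [[0.03,-0.03,0.05,-0.007,0.027,0.078,-1],[0.05,-0.0476,0.1,-0.0136,0.0544,0.1557,-1],[0.0511,-0.0476,0.1305,-0.0136,0.0544,0.1557,-1],[0.0511,-0.0476,0.1305,-0.0136,0.0544,0.1557,-1],[0.0511,-0.0476,0.16,-0.0136,0.0544,0.1557,-1],[0.0511,-0.0476,0.19,-0.0136,0.0544,0.1557,-1],[0.0511,-0.0476,0.197,-0.0136,0.0544,0.1557,-1],[0.0511,-0.0476,0.197,-0.0136,0.0544,0.1557,-1],[0.0511,-0.0476,0.197,-0.0136,0.0544,0.1557,-1],[0.0511,-0.0476,0.197,-0.0136,0.0544,0.1557,-1]]}}

```text
time: 4.4
eef_pos: [0.4102, 0.2275, 0.1109]
tool_rot: [3.103, -0.271, 0.273]
wrist_force: [0.3, 0.4, 0.2]
grip_width: -0.0001
finger_force: 0.0
```

```bash
cat > sv.py <<'E'
from h import *
import sys
f=sys.argv[1];s=r.observe();T=R.from_rotvec(s['tool_rot']);print(s['time'],s['eef_pos'],s['wrist_force'])
P=[[.011,0,.025],[-.011,0,.025],[.011,0,0],[-.011,0,0]]
W=np.vstack([T.apply(P)+s['eef_pos'],[[.454,.2196,.045],[.454,.2196,.108]]])
tiles=[]
for n,(x0,y0,w,h) in {'scene':(300,130,130,120),'wrist':(240,40,150,240)}.items():
    im=r.capture(n);uv=proj(n,W);print(n,uv.round().tolist())
    k=5 if n=='scene' else 2.5
    b=cv2.resize(im[y0:y0+h,x0:x0+w,::-1],None,fx=k,fy=k,interpolation=cv2.INTER_CUBIC)
    for i,p in enumerate(uv): cv2.circle(b,tuple(int(v) for v in (p-[x0,y0]+.5)*k),3,[(0,0,255),(0,0,255),(0,255,255),(0,255,255),(255,0,255),(255,0,255)][i],-1)
    tiles.append(cv2.resize(b,(400,int(b.shape[0]*400/b.shape[1])))[:600])
H=max(t.shape[0] for t in tiles)
cv2.imwrite('pics/'+f,np.hstack([cv2.copyMakeBorder(t,0,H-t.shape[0],0,0,0) for t in tiles]))
E
python3 sv.py s2.png
```

```text
4.4 [0.41024726 0.22754296 0.1109221 ] [0.3057126  0.35468745 0.21020975]
scene [[376.0, 207.0], [384.0, 213.0], [379.0, 197.0], [387.0, 202.0], [364.0, 221.0], [366.0, 194.0]]
wrist [[315.0, 218.0], [315.0, 253.0], [315.0, 237.0], [315.0, 277.0], [315.0, 162.0], [315.0, 167.0]]
```

View pics/s2.png

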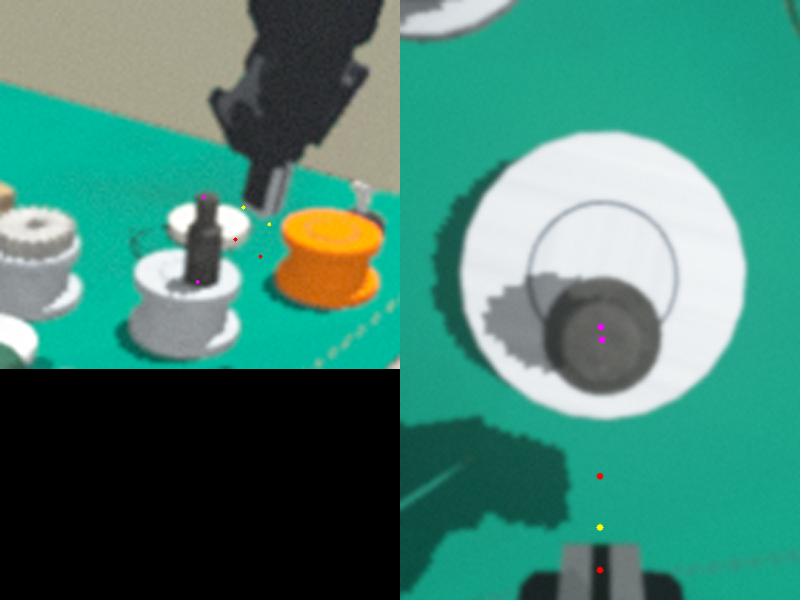

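The wrist overlay lands on the pin, so the calibration holds. In both views the real fingertip sits about 30 mm behind the stated 25 mm point: wrist row 244 against a predicted 218, and the scene tip near z=-6 in the tool frame. I'll descend part way and measure the tip again.

Request:
{"fn": "jog_arm", "kwargs": {"series": [[-0.004,0,0.0226,0,0,0,-1],[-0.008,0,0.045,0,0,0,-1],[-0.012,0,0.068,0,0,0,-1],[-0.0159,0,0.0903,0,0,0,-1],[-0.0159,0,0.0903,0,0,0,-1],[-0.0159,0,0.0903,0,0,0,-1],[-0.0159,0,0.0903,0,0,0,-1],[-0.0159,0,0.0903,0,0,0,-1],[-0.0159,0,0.0903,0,0,0,-1],[-0.0159,0,0.0903,0,0,0,-1]]}}

```text
time: 5.75
eef_pos: [0.4098, 0.2274, 0.0552]
tool_rot: [3.103, -0.272, 0.272]
wrist_force: [0.2, -0.2, 0.0]
grip_width: -0.0
finger_force: 0.0
```

```bash
cat > sv2.py <<'E'
from h import *
import sys
f=sys.argv[1];s=r.observe();T=R.from_rotvec(s['tool_rot']);print(s['time'],s['eef_pos'],s['wrist_force'])
im=r.capture('scene');x0,y0,w,h=330,170,80,75
b=cv2.resize(im[y0:y0+h,x0:x0+w,::-1],None,fx=8,fy=8,interpolation=cv2.INTER_CUBIC);b=cv2.convertScaleAbs(b,alpha=1.4,beta=15)
for z,c in((.0,(0,0,255)),(-.006,(0,255,255)),(-.012,(255,0,255))):
    q=proj('scene',T.apply([[x,y,z] for x,y in((.011,-.0075),(.011,.0075),(-.011,.0075),(-.011,-.0075))])+s['eef_pos'])
    cv2.polylines(b,[((q-[x0,y0]+.5)*8).astype(np.int32)],1,c,1)
a=np.linspace(0,6.28,60)
for cx,cy,rr,z in((.4661,.2174,.036,.045),(.454,.2196,.0125,.045),(.454,.2196,.0125,.088)):
    q=proj('scene',np.c_[cx+rr*np.cos(a),cy+rr*np.sin(a),0*a+z]);cv2.polylines(b,[((q-[x0,y0]+.5)*8).astype(np.int32)],1,(255,0,0),1)
cv2.imwrite('pics/'+f,b)
E
python3 sv2.py s3.png
```

```text
5.75 [0.40976084 0.22739486 0.05520437] [ 0.24280132 -0.1674035   0.03790704]
```

View pics/s3.png

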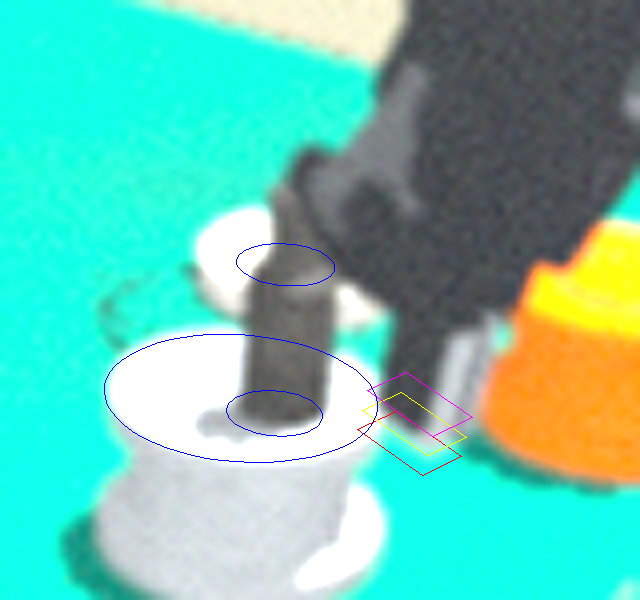

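The scene crop puts the shut fingertip about 8 mm behind the TCP (corner near (433,438)). The pin is untouched at (285,330). The knuckle bulge at (300,150) lies to the finger's side, along y, and not ahead of it. I'll lower and come up to just short of contact.

Request:
{"fn": "jog_arm", "kwargs": {"series": [[-0.0015,0,0.009,0,0,0,-1],[-0.0031,0,0.0176,0,0,0,-1],[-0.0031,0,0.0176,0,0,0,-1],[0.0051,0,0.0191,0,0,0,-1],[0.0133,0,0.0205,0,0,0,-1],[0.0199,0,0.0217,0,0,0,-1],[0.0248,0,0.0225,0,0,0,-1],[0.0297,0,0.0234,0,0,0,-1],[0.0297,0,0.0234,0,0,0,-1],[0.0297,0,0.0234,0,0,0,-1]]}}

```text
time: 7.05
eef_pos: [0.4292, 0.2239, 0.0443]
tool_rot: [3.103, -0.272, 0.271]
wrist_force: [0.2, 0.8, 0.7]
grip_width: -0.0003
finger_force: 0.0
```

Run:
```python
from h import *
s=r.observe();print(s['time'],s['eef_pos'],s['wrist_force'])
w=r.capture('wrist')[60:300,210:420,::-1];b=cv2.resize(r.capture('scene')[170:245,330:410,::-1],(400,375),interpolation=2)
a=cv2.resize(w,(400,457),interpolation=2)
cv2.imwrite('pics/s4.png',np.hstack([a,cv2.copyMakeBorder(b,0,82,0,0,0)]))
```

```text
7.05 [0.42923655 0.22390362 0.04428081] [0.16397053 0.84334456 0.7205322 ]
```

View pics/s4.png

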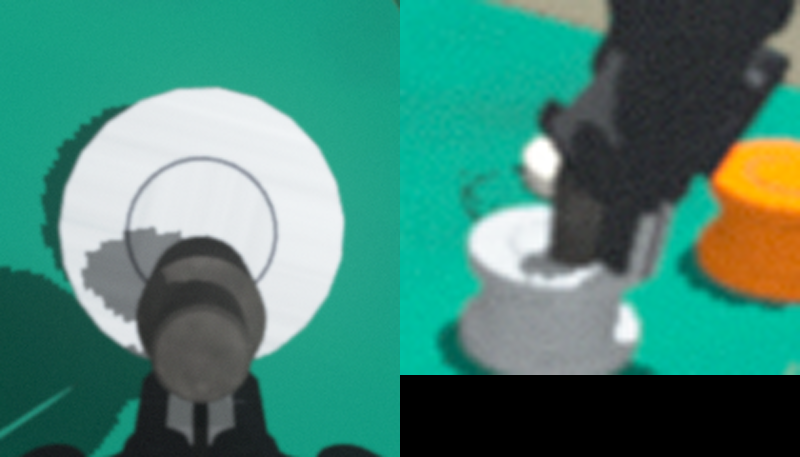

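The tip is over the near rim, low behind the pin's foot. The foot is at scene-crop (575,262) and the ring centre is at (202,232) in the wrist crop. Now a gentle push.

Request:
{"fn": "jog_arm", "kwargs": {"series": [[0.0049,0,0.0009,0,0,0,-1],[0.0074,0,0.0013,0,0,0,-1],[0.0098,0,0.0017,0,0,0,-1],[0.0123,0,0.0022,0,0,0,-1],[0.0148,0,0.0026,0,0,0,-1],[0.0172,0,0.003,0,0,0,-1],[0.0197,0,0.0035,0,0,0,-1],[0.0213,0,0.0038,0,0,0,-1],[0.0213,0,0.0038,0,0,0,-1],[0.0213,0,0.0038,0,0,0,-1]]}}

```text
time: 8.4
eef_pos: [0.4423, 0.2217, 0.0444]
tool_rot: [3.103, -0.272, 0.272]
wrist_force: [0.3, 0.6, -0.5]
grip_width: -0.0002
finger_force: 0.1
```

```bash
cat > v.py <<'E'
from h import *
import sys
s=r.observe();print(s['time'],s['eef_pos'],s['wrist_force'])
C=cam('wrist');im=r.capture('wrist')[:,:,::-1].copy();cv2.imwrite('pics/raw_'+sys.argv[1],im)
w=im[60:300,210:420];b=cv2.resize(r.capture('scene')[170:245,330:410,::-1],(400,375),interpolation=2)
a=cv2.resize(w,(400,457),interpolation=2);k=400/210
t=np.linspace(0,6.28,60);cc=np.c_[np.cos(t),np.sin(t)]
for rr,z in((.018,.045),(.0125,.045),(.0125,.088)):
    q=proj('wrist',np.c_[[.4661,.2174]+rr*cc,0*t+z],C);cv2.polylines(a,[((q-[210,60]+.5)*k).astype(np.int32)],1,(0,0,255),1)
cv2.imwrite('pics/'+sys.argv[1],np.hstack([a,cv2.copyMakeBorder(b,0,82,0,0,0)]))
E
python3 v.py s5.png
```

```text
8.4 [0.44231003 0.22165898 0.0444315 ] [ 0.3121881   0.56346761 -0.49062091]
```

View pics/s5.png

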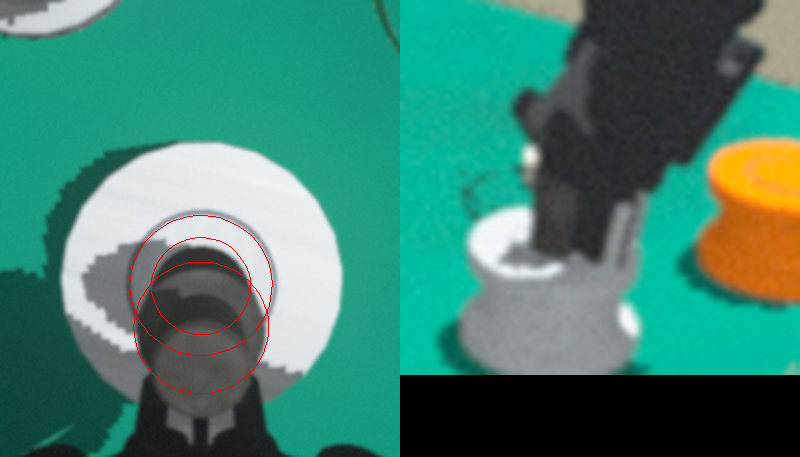

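The pin is upright and its front foot edge is at wrist-crop row 247, where 238 would be centred. That leaves about 2.3 mm to go, and it is in line sideways. I'll finish the push, then back off and rise.

Request:
{"fn": "jog_arm", "kwargs": {"series": [[0.0016,0,0.0003,0,0,0,-1],[0.0028,0,0.0005,0,0,0,-1],[0.0041,0,0.0007,0,0,0,-1],[0.0041,0,0.0007,0,0,0,-1],[0.0,0,0.0,0,0,0,-1],[-0.0082,0,-0.0015,0,0,0,-1],[-0.0246,0,-0.0044,0,0,0,-1],[-0.046,0,-0.0081,0,0,0,-1],[-0.0373,0,-0.0573,0,0,0,-1],[-0.0286,0,-0.1066,0,0,0,-1]]}}

```text
time: 9.75
eef_pos: [0.4131, 0.2266, 0.1045]
tool_rot: [3.103, -0.271, 0.269]
wrist_force: [0.0, -0.1, -0.8]
grip_width: 0.0001
finger_force: 0.0
```

```bash
python3 v.py s6.png
```

```text
9.75 [0.41309566 0.22657563 0.10450341] [ 0.01958689 -0.12926992 -0.75498313]
```

View pics/s6.png

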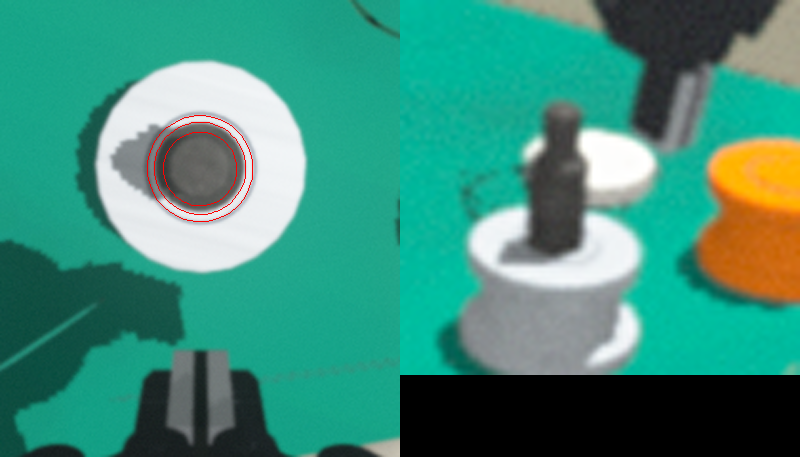

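The pin stands upright with its foot centred in the ring, at (200,167) in the wrist crop, and the hand is clear. Handing in.

```bash
python3 -c "from bench import r;print(r.hand_in())"
```

```text
the job is handed in; nothing more can be done
None
```

The pin was pushed, upright throughout, until its foot stood inside the scribed ring; the hand was then withdrawn clear and the job handed in at about 9.8 s (no verdict was returned).

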